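# Dock the soup mug against the train's sway

### The job

The train is about to move: dock the blue lidded mug. Push it with the fingers so that the pin under it runs along the board's L-shaped slot to the corner, then turns the corner and goes fully home at the end of the second leg, by the green stripe. Only push: do not grip the mug by its handle, lift it or tip it, and leave everything else on the table where it stands.

Things in the scene. Friction and masses are not known exactly. Their poses are not given: they have to be found in the camera images.
- mug: squat blue mug with a closed steel lid, 0.65 kg, upright-sided, 92 mm in diameter, 58 mm tall. Origin: centre of its flat foot, which rests on the dock's top; z up. Under the foot a pin, 14 mm thick and 12 mm long, sits in the dock's slot, held only by the mug's weight; the mug slides with plain friction, and can spin about the pin.
- dock: pale wooden board fixed on the table, 220 (x) x 210 (y) x 16 mm, yaw varies widely. Origin: centre of its underside. L-shaped slot 18 mm wide, 14 mm deep, black floor: the first leg runs 100 mm along the board's own +x, the second turns left and runs 90 mm along its own +y. The pin has 2 mm play to every side, at the ends too. A green stripe on the board's edge marks the home end.
- mug_handle: the mug's blue loop handle, fixed to it, 9 mm thick, standing out to 77 mm from the mug's axis along the mug's own +x, 8 to 46 mm above its foot. Origin and axes are those of the mug
- slot_start (a point): on the slot's centre line at the dock's top surface (16 mm above the table): start of the first leg. The pin starts in the first leg, 0 to 30 mm from here towards the corner, with the mug's handle pointing between the board's +x and +y
- slot_corner (a point): on the slot's centre line at the dock's top surface: where the two legs meet, 100 mm from slot_start; the pin stands here before it turns
- slot_end (a point): on the slot's centre line at the dock's top surface: the pin's place at the end of the second leg, the mug's home, 90 mm from slot_corner
- salt: bystander: white ceramic salt shaker, 32 mm across, 46 mm tall, standing on the dock's free corner, inside the L; origin: centre of its underside
- tea_glass: bystander: tea glass in a steel holder with a handle on its +y side, 70 mm across, 95 mm tall; origin: centre of its underside
- jar: bystander: jar with a red cap, 64 mm across, 85 mm tall; origin: centre of its underside
- tea_box: bystander: yellow and green carton, 50 x 70 x 85 mm; origin: centre of its underside
- loaf: bystander: brown loaf, 170 x 95 x 68 mm; origin: centre of its underside
- pastry_tub: bystander: clear plastic tub with three pastries, 130 x 110 x 40 mm; origin: centre of its underside
- biscuit_tube: bystander: upright paper tube with an orange band, 64 mm across, 190 mm tall; origin: centre of its underside
- spoon: bystander: steel serving spoon, 140 mm long, lying flat along its own x axis

How it is judged:
On the way, in this order (a step that is already met when the one before it is completed fails the run):
1. the mug's pin is at the slot's corner (horizontal distance between mug and slot_corner below 0.01 m), for 0.02 s.
2. the mug is home at the end of the second leg (horizontal distance between mug and slot_end below 0.007 m and y of mug in the frame of dock above 0.04 m), for 0.2 s.
At the end, for the whole second after the job is handed in: the mug stands flat on the board (foot within 3 mm of its top, tilt under 0.06 rad), at rest, its axis within 7 mm of slot_end and no more than 5 mm short of it along the second leg (all of step 2 and z of mug in the frame of dock between 0.013 and 0.019 m and angle between mug's own z axis and vertical below 0.06 rad and linear speed of mug below 0.01 m/s); the robot touches nothing.
It fails at once if the mug was gripped by its handle (fingers press on it with more than 12 N) (contact force between the fingers and mug_handle above 12 N).
It fails at once if the mug was lifted (foot centre more than 10 mm above the board) (z of mug in the frame of dock above 0.026 m).
It fails at once if the mug was tipped by more than 0.3 rad (angle between mug's own z axis and vertical above 0.3 rad).
It fails at once if a bystander was moved more than 30 mm (distance of any of salt, tea_glass, jar, tea_box, loaf, pastry_tub, biscuit_tube, spoon from where it was at the start of the episode above 0.03 m).
It fails at once if a bystander was tipped over (angle between any of salt, tea_glass, jar, tea_box, loaf, pastry_tub, biscuit_tube, spoon's own z axis and vertical above 0.5 rad).
It also fails if it takes over 48 s, if anything falls off the work surface, if the arm or the gripper's body presses on something with over 40 N, if the wrist force passes 120 N, or if a joint passes its speed limit or range.

### The arm

A 6-joint arm with a two-finger parallel gripper is mounted at the origin on the work surface. World frame = base frame: x ahead of the robot, y to its left, z up, the work surface at z = 0. Lengths are in m, angles in rad, forces in N, time in s.
With the tool pointing down it reaches from about 0.3 to 0.85 m from the base axis. Payload 5.4 kg.
Tool frame: the origin (TCP) lies midway between the tips of the shut fingers; the grasp point (between the pads) lies 19 mm behind it; z points along the fingers, x is the direction in which the jaws open and shut, and the axes are right-handed (so a half turn about z gives the same grasp; the last joint's range is limited). The gripper opens to 85 mm and grips with 20 to 120 N. Pads are 22 mm wide; open, the fingers measure 114 mm over their backs; the gripper's body (76 mm by 85 mm) begins 54 mm behind the grasp point. The pads swing forward as they close: fully open they stand 13 mm farther back than shut.
Start: joints at [0.988, 0.158, 1.597, -0, 1.386, -0.21], TCP at [0.209, 0.535, 0.231] pointing down, gripper open.
Joint ranges: [-2.91, 2.91], [-0.94, 2.29], [0.18, 2.7], [-1.29, 4.43], [0.17, 2.64], [-3, 3]. Speed limits (rad/s): [2.57, 2.57, 3.14, 3.14, 3.14, 3.14].

### API

Orientations are given as a rotation vector (axis times angle).
In Python, from cell import sense, get_image, camera_model, hand_in, look_for, masks_of gives the robot as it stands.
- The arm moves only by the shell command python3 -m pendant 'ROWS' [FORCE]. ROWS is text: rows parted by semicolons, each of 5 numbers parted by spaces: the finger opening in m, from 0 to 0.0854, then the shift along the tool's x, y, z in m, then the turn about the tool's z in rad. A call has 1 to 5 rows; each row is the pose to reach, as a shift and turn from the pose commanded when the call began, along the tool's axes at that moment; what a row does not reach only later rows make up. A row lasts 1/10 s, in which the tool goes at most 50 mm and 8.59 degrees, less where a joint would pass 70% of its speed; a pose out of reach is approached as far as the arm can. A call with a gripper value outside its range is refused whole. The fingers move at their own pace and stop on an object; FORCE is the grip in N (left out, the last holds). Time passes only in rows, so rows that repeat a pose let the fingers close. It gives the time, the measured TCP pose, the force and the opening at its end, in the units of the state.
- sense(): the state, without advancing time (a new reading comes with each control period).
- get_image(name): name is "scene" or "top"; returns the picture (420x560x3 uint8, red, green, blue); there is no depth.
- camera_model(name): a dict with "camera_matrix" (3x3 intrinsics, pixels), "eye" and "attitude" of the camera in the world. Camera axes: x right, y down, z forward; pixel columns grow to the right and rows downward; lengths in m; the calibration is good to about 2 mm. A picture is of the moment at which its call begins. camera_model takes no time and is no camera call.
- hand_in(): hands the job in, once; it reports no verdict.
Trained networks look in the newest picture that a camera, given by its name, has taken for a name from the list of things; names that differ only in an ending like _2 or _b are one class to them, and where a whole thing is asked for, a point or a joint stands for the part that bears it (a point fixed in the world has none). Each returns a list of dicts, best first, with "confidence" (0 to 1); they miss things now and then, are a little off and sometimes report something else, mostly with a low value. They report only what shows in the picture. A call takes as long as a camera call.
- look_for(query, camera): "extent" ([left, top, right, bottom] in pixels, round what is visible of it).
- masks_of(query, camera): "pixels" (420x560 bool, what is visible of it) and "extent" ([left, top, right, bottom] in pixels, round what is visible of it).
The state is a dict: "time": time; "joint_pos": joint angles; "joint_velocities": joint speeds; "joint_torque": joint torques, N m; "eef_pos": TCP position; "eef_rot": TCP orientation; "wrist_force": force on the tool from outside, world axes, zero at the start; "wrist_torque": the same for the moment, N m; "opening": finger opening in m.
Only numpy, scipy, OpenCV 4.12 (cv2) and the standard library are available. Lean on these libraries where they do the work, as an engineer would, in place of code of your own. Each camera call takes 0.05 s, during which the arm holds its last target.

## Working session

There is one attempt and no reset: what is moved stays moved. The work goes in short steps, Python scripts to look and compute and a shell command to move; the robot and the scene stay as the last step left them, time stands still between calls to the robot, and variables do not carry over. Pictures are saved under pics/ and viewed, and the job is handed in when it is done.

```bash
ls; mkdir -p pics
python3 - <<'E'
from cell import *
import cv2
s=sense();print(s)
for n in("scene","top"):
    im=get_image(n);cv2.imwrite(f"pics/{n}0.png",im[:,:,::-1]);m=camera_model(n);print(n,m)
E
```

```text
pics
{'time': 0.0, 'joint_pos': array([ 9.87889950e-01,  1.59032393e-01,  1.59827119e+00,  7.93327902e-06,
        1.38618991e+00, -2.10102846e-01]), 'joint_velocities': array([ 0.00071677, -0.00074362, -0.00011964,  0.00100325,  0.001491  ,
       -0.00058433]), 'joint_torque': array([-5.78523595e-04, -3.96010923e+01, -3.31426120e+01, -2.94213751e-04,
        8.60506523e-03, -2.15891731e-06]), 'eef_pos': array([0.20910569, 0.53497366, 0.23030674]), 'eef_rot': array([ 2.59405826,  1.77086867, -0.0027669 ]), 'wrist_force': array([-0.42502572, -0.09016991,  0.67344311]), 'wrist_torque': array([ 0.03103366, -0.02640215, -0.02793922]), 'opening': 0.08521939799879177}
scene {'camera_matrix': array([[511.11202042,   0.        , 282.25491786],
       [  0.        , 511.11202042, 210.60238934],
       [  0.        ,   0.        ,   1.        ]]), 'eye': array([1.35901023, 0.04626721, 1.02135076]), 'attitude': array([-1.7358484 , -1.94134028,  0.65949849])}
top {'camera_matrix': array([[410.50239249,   0.        , 284.89136426],
       [  0.        , 410.50239249, 210.38733755],
       [  0.        ,   0.        ,   1.        ]]), 'eye': array([ 0.37704547, -0.01509599,  1.18912299]), 'attitude': array([-2.10580066,  2.14616738, -0.22217709])}
```

View pics/scene0.png

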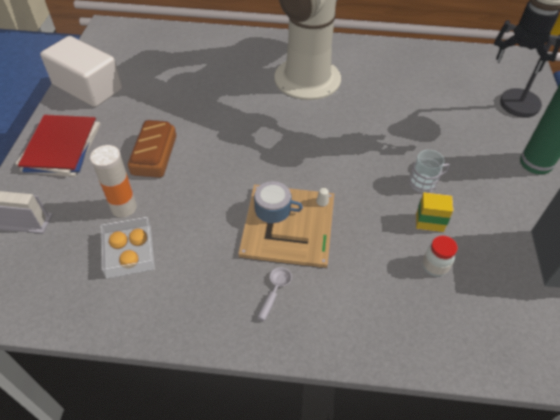

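View pics/top0.png

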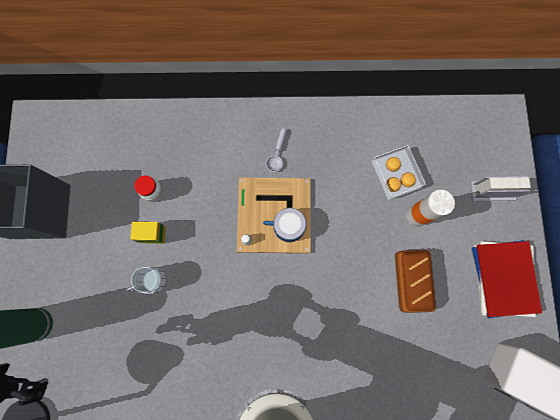

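```bash
cat > h.py <<'E'
from cell import *
import cv2, numpy as np
from scipy.spatial.transform import Rotation as R
def P(n):
    m=camera_model(n);return m["camera_matrix"],np.array(m["eye"]),R.from_rotvec(m["attitude"]).as_matrix()
def px2w(n,u,v,z):
    K,e,A=P(n);d=A@np.linalg.inv(K)@np.array([u,v,1.]);return e+d*(z-e[2])/d[2]
def w2px(n,p):
    K,e,A=P(n);q=K@(A.T@(np.array(p)-e));return q[:2]/q[2]
E
python3 - <<'E'
from h import *
print(w2px("top",[.209,.535,.231]),w2px("scene",[.209,.535,.231]),w2px("top",[0,0,0]))
im=get_image("top")
for q in("dock","mug","mug_handle","salt","spoon"):
    for r in masks_of(q,"top")[:2]:
        m=r["pixels"];ys,xs=np.nonzero(m);print(q,r["confidence"],r["extent"],m.sum(),xs.mean(),ys.mean())
        if q=="dock": print(cv2.boxPoints(cv2.minAreaRect(np.c_[xs,ys].astype(np.float32))))
c=im[165:265,225:325];cv2.imwrite("pics/top_zoom.png",cv2.resize(c,(600,600),interpolation=cv2.INTER_CUBIC)[:,:,::-1])
im=get_image("scene");c=im[170:280,220:350];cv2.imwrite("pics/sc_zoom.png",cv2.resize(c,(709,600),interpolation=cv2.INTER_CUBIC)[:,:,::-1])
for q in("dock","mug","mug_handle","salt"):
    for r in masks_of(q,"scene")[:1]:
        m=r["pixels"];ys,xs=np.nonzero(m);print(q,r["confidence"],r["extent"],m.sum(),xs.mean(),ys.mean())
E
```

```text
[ 29.75539627 374.39725574] [514.97561472  70.01231316] [276.46290484 435.30086991]
dock 0.64 [236.3, 176.1, 310.8, 256.1] 4344 270.6507826887661 213.06860036832413
[[237. 178.]
 [309. 178.]
 [309. 253.]
 [237. 253.]]
mug 0.97 [263.5, 205.7, 305.2, 242.6] 967 287.82213029989657 224.2812823164426
mug_handle 0.74 [236.4, 177.2, 306.4, 255.8] 4315 270.6753186558517 212.4560834298957
mug_handle 0.61 [264.8, 220.3, 275.4, 226.1] 32 267.875 222.71875
salt 0.4 [241.2, 234.8, 249.6, 247.1] 93 245.93548387096774 239.86021505376345
spoon 0.74 [265.6, 126.4, 286.4, 174.9] 404 275.88861386138615 153.72524752475246
spoon 0.38 [131.2, 179.6, 165.5, 200.0] 596 148.14597315436242 188.6224832214765
dock 0.85 [241.3, 187.3, 335.4, 265.7] 4890 290.79815950920243 233.20736196319018
mug 0.63 [252.9, 182.5, 304.6, 221.1] 1399 273.82416011436743 201.8613295210865
mug_handle 0.49 [289.3, 199.2, 300.9, 212.0] 78 296.8974358974359 206.5
salt 0.67 [314.6, 186.5, 326.0, 204.0] 207 323.0 196.63768115942028
```

View pics/top_zoom.png

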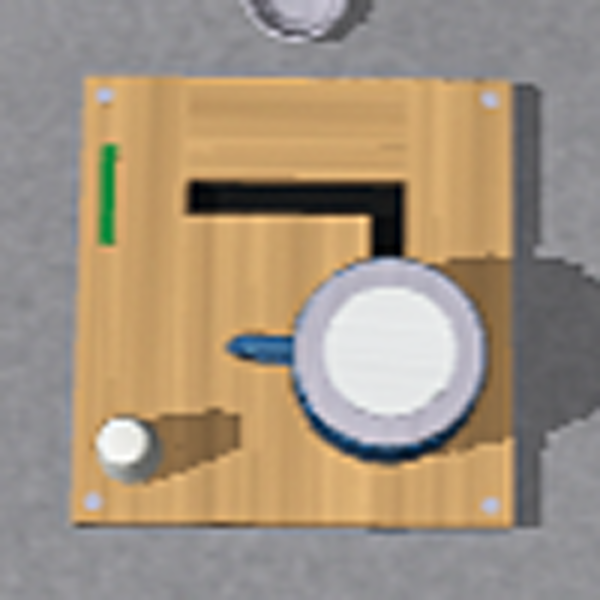

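View pics/sc_zoom.png

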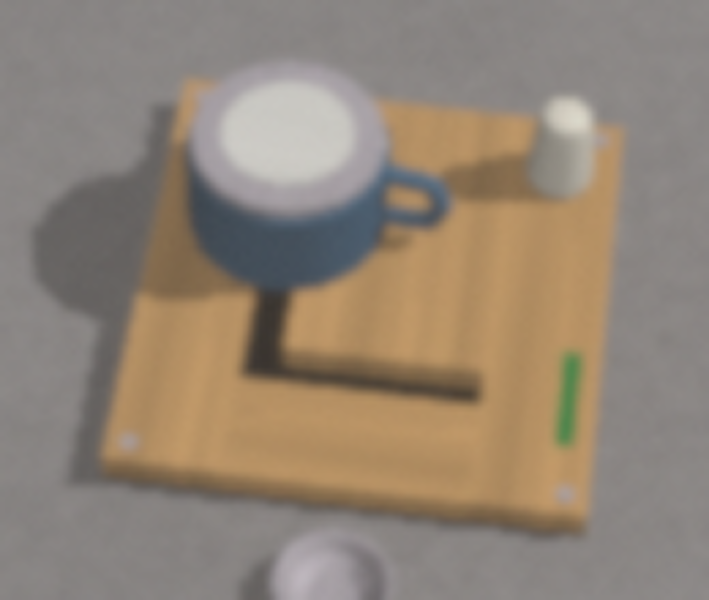

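Run:
```python
from h import *
def z(x,y,h): return px2w("top",225+(x+.5)/6-.5,165+(y+.5)/6-.5,h)
def s(x,y,h): return px2w("scene",220+(x+.5)/5.4538-.5,170+(y+.5)/5.4545-.5,h)
for n,f,pts in(("top",z,dict(TL=(85,77),TR=(513,82),BR=(514,522),BL=(76,520),so=(405,182),e1=(187,182),e2=(187,214),inn=(372,214))),("scene",s,dict(TR=(105,458),TL=(586,518),BL=(624,126),BR=(190,80),so=(246,376),e1=(480,400)))):
    for k,p in pts.items(): print(n,k,f(*p,.016).round(4))
print("lid",z(390,352,.074), s(289,137,.074), "salt top",z(126,442,.046),s(568,112,.046))
print("handle tip",z(230,347,.016+.035),s(448,200,.043))
print(z(300,38,.02))
```

```text
top TL [0.7088 0.0998 0.016 ]
top TR [ 0.7028 -0.1111  0.016 ]
top BR [ 0.4859 -0.1046  0.016 ]
top BL [0.4908 0.1038 0.016 ]
top so [ 0.653  -0.0566  0.016 ]
top e1 [0.6549 0.05   0.016 ]
top e2 [0.6389 0.0501 0.016 ]
top inn [ 0.6373 -0.0401  0.016 ]
scene TR [ 0.7054 -0.109   0.016 ]
scene TL [0.7118 0.0987 0.016 ]
scene BL [0.4906 0.1054 0.016 ]
scene BR [ 0.4866 -0.1028  0.016 ]
scene so [ 0.6555 -0.0542  0.016 ]
scene e1 [0.6562 0.0493 0.016 ]
lid [ 0.55947686 -0.04576045  0.074     ] [ 0.56502341 -0.04589532  0.074     ] salt top [0.52380055 0.07751532 0.046     ] [0.51115519 0.07752351 0.046     ]
handle tip [0.56696757 0.02842868 0.051     ] [0.56737641 0.02666356 0.043     ]
[ 0.72585126 -0.0063928   0.02      ]
```

```bash
python3 -m pendant '0 -0.035 0.035 0 -0.1; 0 -0.07 0.07 0 -0.2; 0 -0.105 0.105 0 -0.3; 0 -0.14 0.14 0 -0.373; 0 -0.175 0.175 0 -0.373' 60
python3 -m pendant '0 -0.05 0.0 0 0;0 -0.1 0.0 0 0;0 -0.15 0 0 0;0 -0.2 0 0 0;0 -0.2 0 0 0'
```

```text
time: 1.15
eef_pos: [0.3091, 0.3071, 0.2315]
eef_rot: [2.218, 2.224, 0.001]
wrist_force: [2.1, 0.2, 1.5]
opening: 0.0123
time: 1.65
eef_pos: [0.3097, 0.1032, 0.2316]
eef_rot: [2.233, 2.206, -0.0]
wrist_force: [-0.6, 1.4, 0.2]
opening: 0.0
```

```bash
python3 -m pendant '0 -0.035 0.035 0 0;0 -0.07 0.07 0 0;0 -0.105 0.105 0 0;0 -0.15 0.15 0 0;0 -0.15 0.15 0 0'
python3 -m pendant '0 0 0 0.05 0;0 0 0 0.1 0;0 0 0 0.15 0;0 0 0 0.192 0;0 0 0 0.192 0'
python3 - <<'E'
from h import *
im=get_image("scene");c=im[120:290,180:380];cv2.imwrite("pics/s1.png",cv2.resize(c,(700,595),interpolation=cv2.INTER_CUBIC)[:,:,::-1])
print(sense())
E
```

```text
time: 2.15
eef_pos: [0.4612, -0.0436, 0.231]
eef_rot: [2.223, 2.219, -0.0]
wrist_force: [-0.5, 0.2, -0.0]
opening: 0.0002
time: 2.65
eef_pos: [0.4531, -0.0381, 0.0338]
eef_rot: [-2.211, -2.214, 0.009]
wrist_force: [-1.3, 0.8, -0.8]
opening: -0.0002
{'time': 2.7, 'joint_pos': array([-3.51016576e-01,  1.22945098e-01,  2.06196937e+00,  2.66607882e-04,
        9.63796164e-01, -1.92336831e+00]), 'joint_velocities': array([-0.00498164, -0.07393741, -0.07632022, -0.00273033,  0.00839224,
       -0.00161853]), 'joint_torque': array([-1.21127609e-01, -2.84686965e+01, -2.42429477e+01, -9.20741935e-03,
       -9.89065133e-02,  5.33240658e-03]), 'eef_pos': array([ 0.45614313, -0.03927389,  0.03730516]), 'eef_rot': array([-2.21525188, -2.21836108,  0.00437708]), 'wrist_force': array([ 0.45210691, -0.72860524, -0.08567801]), 'wrist_torque': array([ 0.0034949 , -0.00890166, -0.01658581]), 'opening': -8.254653787991573e-05}
```

View pics/s1.png

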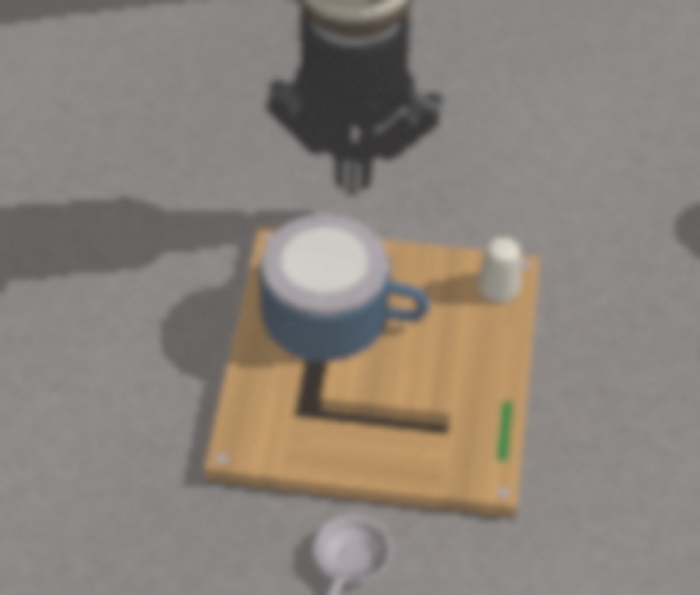

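```bash
python3 -m pendant '0 -0.004 0.01 0 0;0 -0.007 0.025 0 0;0 -0.007 0.04 0 0;0 -0.007 0.045 0 0;0 -0.007 0.05 0 0'
python3 -m pendant '0 0 0.008 0 0;0 0 0.016 0 0;0 0 0.024 0 0;0 0 0.032 0 0;0 0 0.04 0 0'
python3 - <<'E'
from h import *
im=get_image("scene");c=im[120:290,180:380];cv2.imwrite("pics/s2.png",cv2.resize(c,(700,595),interpolation=cv2.INTER_CUBIC)[:,:,::-1])
print(sense()["eef_pos"],sense()["wrist_force"])
E
```

```text
time: 3.2
eef_pos: [0.5094, -0.0486, 0.0417]
eef_rot: [2.22, 2.222, -0.002]
wrist_force: [-8.8, 0.3, 6.0]
opening: 0.0002
time: 3.7
eef_pos: [0.549, -0.0483, 0.0413]
eef_rot: [-2.22, -2.222, 0.001]
wrist_force: [-6.0, -0.1, 3.2]
opening: 0.0
[ 0.5507246  -0.04855585  0.0416644 ] [-2.88424986 -0.04575581 -0.5534983 ]
```

View pics/s2.png

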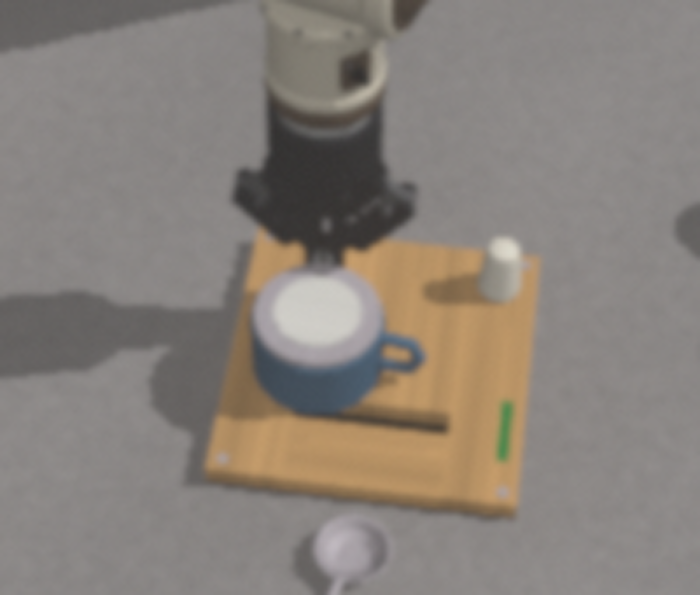

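```bash
python3 -m pendant '0 0 0.008 0 0;0 0 0.016 0 0;0 0 0.024 0 0;0 0 0.03 0 0;0 0 0.035 0 0'
python3 -m pendant '0 0 0.003 0 0;0 0 0.003 0 0'
python3 - <<'E'
from h import *
im=get_image("top");c=im[165:265,225:325];cv2.imwrite("pics/t3.png",cv2.resize(c,(600,600),interpolation=cv2.INTER_CUBIC)[:,:,::-1])
im=get_image("scene");c=im[120:290,180:380];cv2.imwrite("pics/s3.png",cv2.resize(c,(700,595),interpolation=cv2.INTER_CUBIC)[:,:,::-1])
E
```

```text
time: 4.25
eef_pos: [0.5837, -0.0482, 0.041]
eef_rot: [-2.22, -2.222, 0.001]
wrist_force: [-8.0, 0.5, 4.9]
opening: 0.0001
time: 4.45
eef_pos: [0.5873, -0.0482, 0.0409]
eef_rot: [2.22, 2.221, 0.0]
wrist_force: [-4.0, 0.5, 4.2]
opening: -0.0003
```

View pics/s3.png

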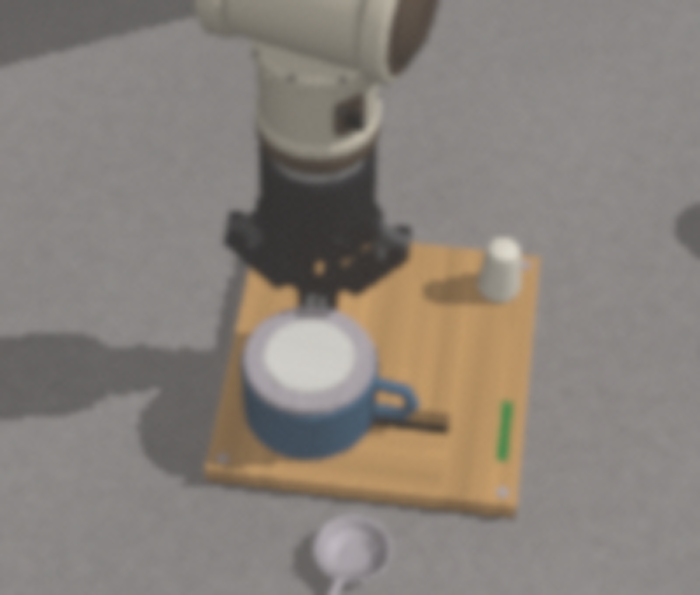

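View pics/t3.png

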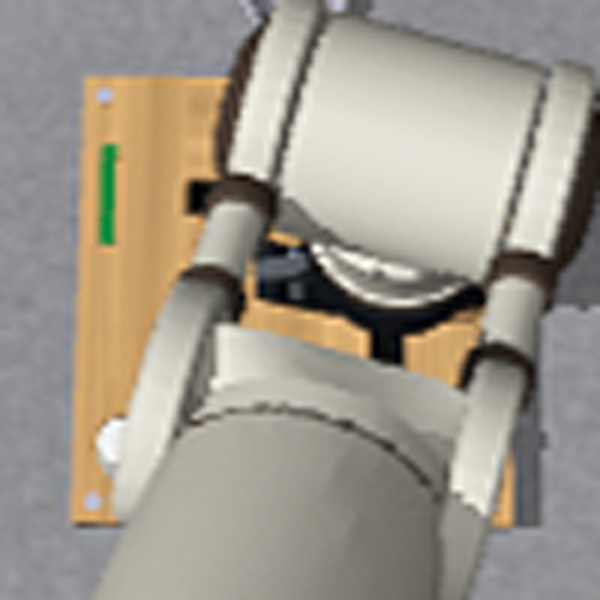

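```bash
python3 -m pendant '0 0 0.002 0 0;0 0 0.004 0 0;0 0 0.004 0 0'
python3 - <<'E'
from h import *
print(px2w("scene",268.5,221.1,.074))
E
```

```text
time: 4.85
eef_pos: [0.5904, -0.0482, 0.04]
eef_rot: [-2.221, -2.221, 0.001]
wrist_force: [-6.8, 0.3, 4.9]
opening: 0.0002
[ 0.64587031 -0.04589963  0.074     ]
```

```bash
python3 -m pendant '0 0 0.0015 0 0;0 0 0.003 0 0;0 0 0.003 0 0'
```

```text
time: 5.15
eef_pos: [0.5908, -0.048, 0.0396]
eef_rot: [-2.216, -2.218, 0.008]
wrist_force: [-15.4, -0.3, 10.6]
opening: 0.0003
```

```bash
python3 -m pendant '0 0 -0.04 0 0;0 -0.035 -0.05 0 0.0;0 -0.08 -0.05 0 0.12;0 -0.115 -0.03 0 0.26;0 -0.115 -0.0 0 0.4'
```

```text
time: 5.65
eef_pos: [0.5949, -0.1684, 0.0408]
eef_rot: [2.624, 1.719, 0.002]
wrist_force: [0.2, -0.2, -0.2]
opening: 0.0002
```

```bash
python3 -m pendant '0 0 0 0 0.14;0 0 0 0 0.28;0 0 0 0 0.42;0 0 0 0 0.56;0 0 0 0 0.7'
python3 -m pendant '0 0 0 0 0.14;0 0 0 0 0.28;0 0 0 0 0.42;0 0 0 0 0.48;0 0 0 0 0.48'
python3 - <<'E'
from h import *
s=sense();r=R.from_rotvec(s["eef_rot"]).as_matrix();print(s["eef_pos"],np.degrees(np.arctan2(r[1,0],r[0,0])),s["joint_pos"])
im=get_image("top");c=im[165:265,225:325];cv2.imwrite("pics/t4.png",cv2.resize(c,(600,600),interpolation=cv2.INTER_CUBIC)[:,:,::-1])
im=get_image("scene");c=im[120:290,180:380];cv2.imwrite("pics/s4.png",cv2.resize(c,(700,595),interpolation=cv2.INTER_CUBIC)[:,:,::-1])
E
```

```text
time: 6.15
eef_pos: [0.5951, -0.1637, 0.0402]
eef_rot: [3.055, 0.724, 0.005]
wrist_force: [1.6, -0.6, 0.0]
opening: -0.0001
time: 6.65
eef_pos: [0.5949, -0.1636, 0.0402]
eef_rot: [3.14, -0.014, 0.004]
wrist_force: [0.4, -0.3, 0.3]
opening: 0.0001
[ 0.59487248 -0.16360809  0.0401607 ] -0.5247979988221922 [-4.64111121e-01  4.71644820e-01  1.61148243e+00  3.01272274e-04
  1.05544970e+00 -4.55098212e-01]
```

View pics/t4.png

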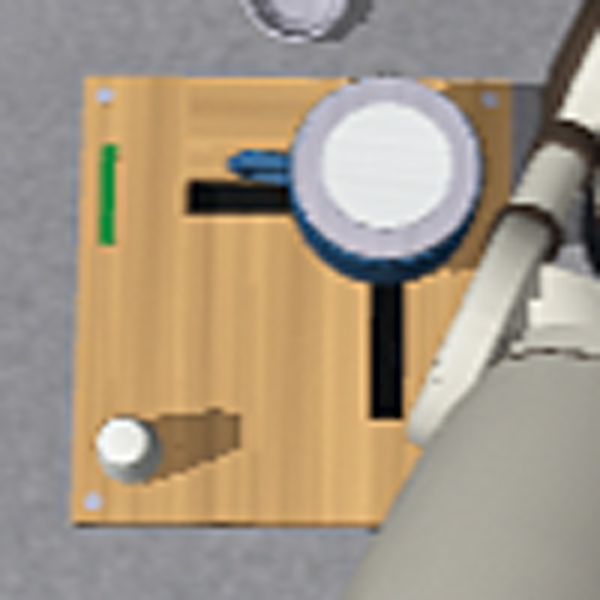

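View pics/s4.png

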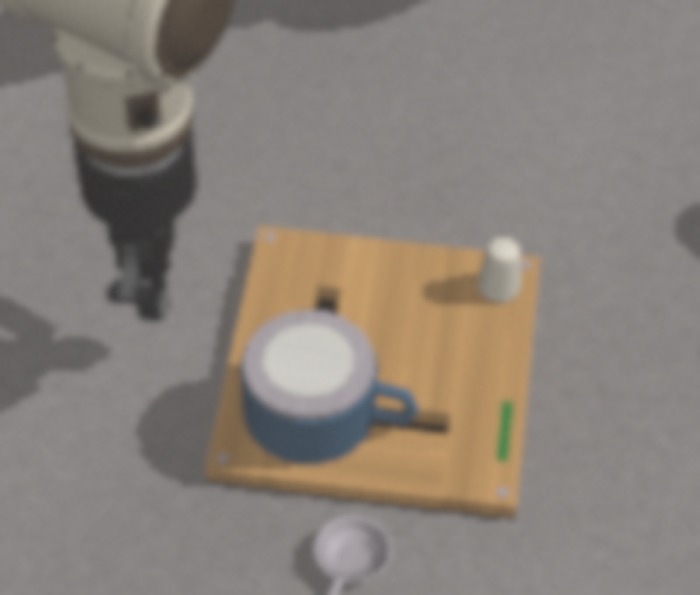

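```bash
python3 -m pendant '0 0.045 0 0 0;0 0.051 -0.02 0 0;0 0.051 -0.042 0 0;0 0.051 -0.048 0 0;0 0.051 -0.054 0 0'
python3 -m pendant '0 0 -0.008 0 0;0 0 -0.016 0 0;0 0 -0.024 0 0;0 0 -0.032 0 0;0 0 -0.04 0 0'
python3 - <<'E'
from h import *
im=get_image("top");c=im[165:265,225:325];cv2.imwrite("pics/t5.png",cv2.resize(c,(600,600),interpolation=cv2.INTER_CUBIC)[:,:,::-1])
im=get_image("scene");c=im[120:290,180:380];cv2.imwrite("pics/s5.png",cv2.resize(c,(700,595),interpolation=cv2.INTER_CUBIC)[:,:,::-1])
E
```

```text
time: 7.25
eef_pos: [0.6453, -0.1095, 0.0394]
eef_rot: [3.141, -0.012, 0.001]
wrist_force: [1.0, -0.2, -0.3]
opening: -0.0001
time: 7.75
eef_pos: [0.6458, -0.0695, 0.0396]
eef_rot: [3.141, -0.014, 0.001]
wrist_force: [0.0, -4.4, 0.2]
opening: -0.0002
```

View pics/s5.png

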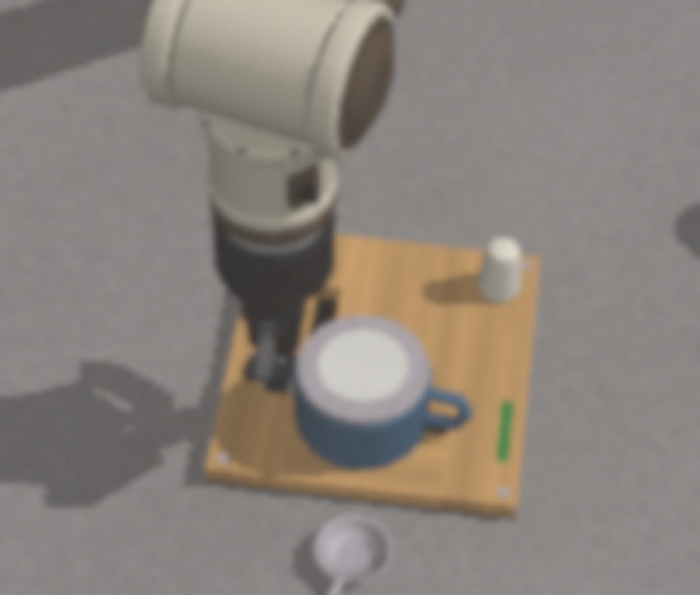

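Mug is sliding along the second leg (lid at about zoom (362,367), slot's first leg now clear behind it). Home needs TCP y ≈ -0.015, wall at ≈ -0.013.

```bash
python3 -m pendant '0 0.001 -0.01 0 0;0 0.001 -0.02 0 0;0 0.001 -0.03 0 0;0 0.001 -0.04 0 0;0 0.001 -0.047 0 0'
python3 -m pendant '0 0 -0.002 0 0;0 0 -0.004 0 0;0 0 -0.005 0 0'
```

```text
time: 8.35
eef_pos: [0.647, -0.0217, 0.0394]
eef_rot: [3.141, -0.013, 0.0]
wrist_force: [0.2, -5.3, 0.8]
opening: 0.0
time: 8.65
eef_pos: [0.6471, -0.0178, 0.0394]
eef_rot: [3.141, -0.014, 0.0]
wrist_force: [-0.2, -5.4, 1.8]
opening: 0.0002
```

```bash
python3 -m pendant '0 0 -0.0015 0 0;0 0 -0.003 0 0;0 0 -0.003 0 0'
python3 -m pendant '0 0 -0.0015 0 0;0 0 -0.003 0 0;0 0 -0.003 0 0'
```

```text
time: 8.95
eef_pos: [0.6472, -0.0148, 0.0394]
eef_rot: [3.141, -0.014, 0.0]
wrist_force: [-0.3, -3.8, 1.8]
opening: 0.0003
time: 9.25
eef_pos: [0.6473, -0.014, 0.0397]
eef_rot: [3.138, -0.014, 0.0]
wrist_force: [-1.4, -11.4, 1.4]
opening: 0.0001
```

```bash
python3 -m pendant '0 0 -0.001 0 0;0 0 -0.002 0 0;0 0 -0.002 0 0'
python3 -m pendant '0 0 0.02 0 0;0 0 0.05 0 0;0 0 0.09 0 0;0 0 0.12 -0.03 0;0 0 0.15 -0.08 0'
python3 -m pendant '0 -0.04 0 -0.04 0;0 -0.09 0 -0.05 0;0 -0.14 0 -0.05 0;0 -0.14 0 -0.05 0;0 -0.14 0 -0.05 0'
python3 - <<'E'
from h import *
im=get_image("top");c=im[165:265,225:325];cv2.imwrite("pics/t6.png",cv2.resize(c,(600,600),interpolation=cv2.INTER_CUBIC)[:,:,::-1])
im=get_image("scene");c=im[120:290,180:380];cv2.imwrite("pics/s6.png",cv2.resize(c,(700,595),interpolation=cv2.INTER_CUBIC)[:,:,::-1])
print(sense()["wrist_force"])
E
```

```text
time: 9.55
eef_pos: [0.6475, -0.0137, 0.04]
eef_rot: [3.135, -0.014, 0.001]
wrist_force: [-2.7, -16.4, 2.5]
opening: -0.0001
time: 10.05
eef_pos: [0.6431, -0.1547, 0.109]
eef_rot: [-3.136, 0.016, 0.011]
wrist_force: [0.8, -0.3, -1.3]
opening: 0.0002
time: 10.55
eef_pos: [0.5047, -0.153, 0.1617]
eef_rot: [-3.14, 0.015, 0.001]
wrist_force: [1.1, -0.6, 0.2]
opening: 0.0001
[-0.18492165  0.01539677  0.30875117]
```

View pics/t6.png

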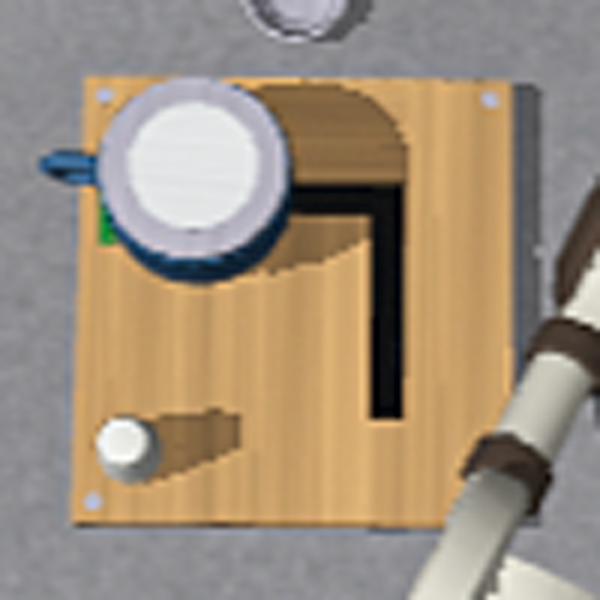

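View pics/s6.png

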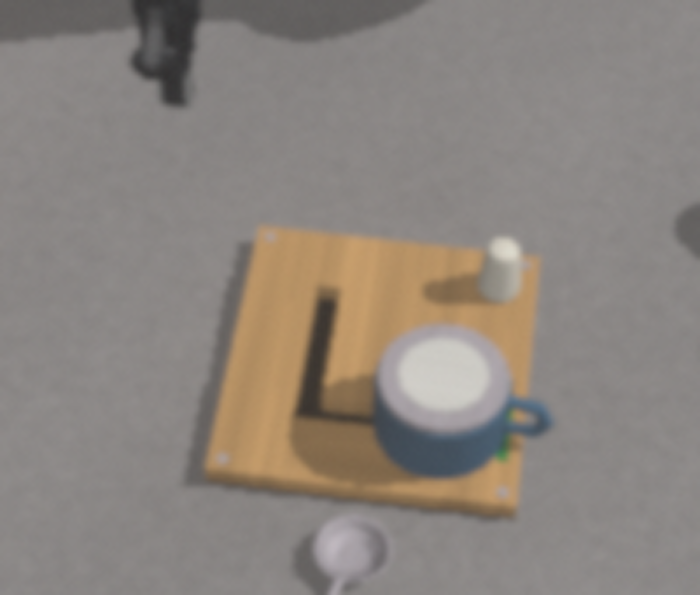

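Run:
```python
from h import *
print(px2w("top",225+195.5/6-.5,165+166.5/6-.5,.074),px2w("scene",180+444.5/3.5-.5,120+374.5/3.5-.5,.074))
print(hand_in())
```

```text
[0.64871745 0.04296942 0.074     ] [0.65103925 0.0431574  0.074     ]
the job is handed in; nothing more can be done
None
```

I pushed the mug along the first leg with the fingers shut until the corner wall stopped it. I then moved the fingers round to its other side and pushed it along the second leg to the end. The job is handed in after about 10.7 s of the 48 s allowed; it reported no verdict.

- **Corner:** the force rose from about 6 N to 15 N while the fingers stopped advancing. That puts the pin about 2 mm past the corner centre, inside the 10 mm limit.
- **Home:** on the second leg the force rose from about 5 N to 16 N and the mug stopped. The lid centre measured (0.649, 0.043) m in the top picture and (0.651, 0.043) m in the scene picture. My estimate of the slot end is (0.647, 0.0415) m, so it is about 2–4 mm off, within the 7 mm limit.
- **Disagreements:** the two cameras differed by 2 mm in x on this last check, and by about 5 mm when I first located the mug. I did not measure tilt or foot height; the mug looks upright and flat in both final pictures.
- **Surroundings:** the salt shaker and spoon show no movement in the last pictures. I did not re-check the other bystanders, which were off the arm's low path. The fingers only pushed on the mug's wall away from the handle, and the arm was clear of everything, reading no contact force.

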